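# Size a trap ring on the stepped cone and mark its size

## Task

Take the front one of the three black rings in the drainer rack (the one nearest the robot), lay it down flat and let go, then take it again by its outer edge and guide it gently, not dropped, down over the coloured cone until it stops, sitting level. Then slide the black marker to the patch of the same colour as the step that the ring came to rest on (the band directly under the ring), and let go. Leave the other two rings standing in the rack and do not disturb the pan, ramekins, lid and soap dish.

Things in the scene. Friction and masses are not known exactly. Their poses are not given: they have to be found in the camera images.
- ring_small: Small black hard plastic ring: outer diameter 64 mm (62 to 66 where gripped), 14 mm thick, bore 23.6 mm, about 45 g. Origin at its centre; own x = ring axis. Starts standing on edge in one of the three rack slots (which one varies), centre 37 mm above the rack's origin. The three differ in bore only. On the cone it stops on the red step, its centre 62 mm above the gauge's origin.
- ring_medium: Medium black hard plastic ring: outer diameter 64 mm (62 to 66 where gripped), 14 mm thick, bore 35.6 mm, about 45 g. Origin at its centre; own x = ring axis. Starts standing on edge in one of the three rack slots (which one varies), centre 37 mm above the rack's origin. The three differ in bore only. On the cone it stops on the yellow step, its centre 46 mm above the gauge's origin.
- ring_large: Large black hard plastic ring: outer diameter 64 mm (62 to 66 where gripped), 14 mm thick, bore 47.6 mm, about 45 g. Origin at its centre; own x = ring axis. Starts standing on edge in one of the three rack slots (which one varies), centre 37 mm above the rack's origin. The three differ in bore only. On the cone it stops on the blue step, its centre 30 mm above the gauge's origin.
- rack: Low white plastic rack with blue slot walls, fixed on the insert. Origin under its centre, at the insert's top. Slots at its x = -55 (front, nearest the robot), 0 and +55 mm, each 17 mm wide (x) and 70 mm long (y), between walls reaching 24 mm above the origin; small chocks stop the ring rolling. Base 158 x 76 mm.
- insert: White plastic drainer insert, fixed flat plate 480 (x) x 440 (y) mm with flush grey drain slots; origin under its centre at work-surface level, top 12 mm above it. Its part between rack and gauge (world x 0.41 to 0.67, y -0.05 to 0.10 m) is always free, to lay a ring down. A 9 mm high steel rim surrounds it.
- gauge: Fixed sizing gauge: white board 8 mm thick on the worktop with an upright cone. Origin on the cone's axis at the board's underside; board from x = -140 to +50, y = -95 to +95 mm. Along y at x = -95 mm runs the marker slide, with colour patches 24 mm long on both sides of it centred at y = -15 (red), +15 (yellow), +45 mm (blue).
- cone_tip (a point): Top of the cone, 68 mm above gauge origin. Tapered tiers, heights above that origin: blue 8-24 mm (diameter 56 at foot, 52 at top), yellow 24-40 (44, 40), red 40-56 (32, 28), metal nose 56-68 (20, blunt tip). Each coloured tier's top 2 mm is a conical shoulder: the step. A ring stops on the first step wider than its bore; that colour, right under the ring, is its size.
- marker (a joint): Travel of the black marker along the slide, m, 0 to 0.12, towards the gauge's +y; the marker's centre is at gauge y = joint - 0.06. It starts near 0. It is centred on the red patch at 0.045, yellow at 0.075, blue at 0.105. Stays where it is left; friction about 1.5 N.
- marker_top (a point): Centre of the top face of the marker, a black upright block 28 (gauge x) x 20 (gauge y) mm, standing 40 mm above its 14 mm high track; this point is 62 mm above the gauge's origin.
- saucepan: Steel saucepan, diameter 160 mm, 85 mm high, black handle along its +y. Origin at the centre of its underside. Leave alone.
- ramekin_1: Green glass ramekin, diameter 74 mm, 45 mm high; origin under its centre. Leave alone.
- ramekin_2: Green glass ramekin, as the other. Leave alone.
- red_lid: Red silicone lid, diameter 150 mm, with a knob, 28 mm high in all; origin under its centre. Leave alone.
- soap_dish: Green plastic soap dish 85 x 120 x 35 mm with a white hinged flap and knob on top (75 mm high in all); origin under its centre. Leave alone.
Not all that is in view belongs to the job. Leave any green or turquoise look-alike of the ring_medium alone.

How it is judged:
By the outcome, as a careful person would: the job done as asked, in the order asked, and still so for the second after the job is handed in, with the robot touching nothing.
It also fails if it takes over 64 s, if anything falls off the work surface, if the arm or the gripper's body presses on something with over 40 N, if the wrist force passes 120 N, or if a joint passes its speed limit or range.

## Robot

A 7-joint arm with a two-finger parallel gripper is mounted at the origin on the work surface. World frame = base frame: x ahead of the robot, y to its left, z up, the work surface at z = 0. Lengths are in m, angles in rad, forces in N, time in s.
With the tool pointing down it reaches from about 0.425 to 0.875 m from the base axis. Payload 8.4 kg.
Tool frame: the origin (TCP) lies at the very end of the fingers, on their centre line; the grasp point (between the pads) lies 19 mm behind it (bot.grasp_offset is the distance from the TCP to the grasp point, in m); z points along the fingers, y is the line along which they close (so a half turn about z gives the same grasp; the last joint's range is limited). The gripper opens to 87 mm and grips with 3 to 60 N. Pads are 19 mm wide; open, the fingers measure 117 mm over their backs; the gripper's body (75 mm by 190 mm) begins 51 mm behind the grasp point.
Start: joints at [-1.355, 0.333, 0.04, 1.465, -0.013, 1.343, -0.059], TCP at [0.201, 0.618, 0.192] pointing down, gripper open.
Joint ranges: [-2.58, 2.58], [-0.38, 2.09], [-1.3, 1.39], [0.25, 2.4], [-1.5, 4.64], [0.08, 2.09], [-2.65, 2.65]. Speed limits (rad/s): [2.22, 2.22, 2.79, 2.79, 3.14, 3.14, 3.14].

## Interface

Orientations are given as a 3x3 rotation matrix whose columns are the frame's x, y, z axes.
In Python, from station import bot gives the robot as it stands. Calls block until the motion is done:
- bot.move_to(position, orientation): joint-space move of the TCP to a pose.
- bot.move_l(position, feed=0.15, ori=None): straight line of the TCP; ori=None keeps the orientation; feed is the mean speed in m/s.
- bot.move_j(angles): joint-space move.
- bot.command_gripper(opening): opening from 0.0 (shut) to 1.0 (fully open); the grip force is fixed at half the most; returns when the fingers have stopped.
- bot.sleep(seconds).
- bot.inverse_kinematics(position, orientation): joint angles nearest the present ones, or None.
- bot.sense(): the state.
- bot.grab_frame(name): name is "scene" or "side" or "wrist"; returns a dict with "frame" (384x512x3 uint8, red, green, blue), "intrinsics" (3x3 intrinsics, pixels), "k1" (the pictures are not rectified: a ray, as slopes to the right and down, at radius r is drawn at 1 + k1 r^2 times it, then the intrinsics apply), "origin" and "attitude" of the camera in the world. Camera axes: x right, y up, looking along -z (the intrinsics and any distortion apply to the point x, -y, -z); pixel columns grow to the right and rows downward; lengths in m; the calibration is good to about 2 mm. A picture is of the moment at which its call begins. There is no depth.
A pose or a line that the arm cannot do raises bot.IKError and nothing moves.
- bot.hand_in(): hands the job in; it is judged then, once.
The state is a dict: "t": time; "joints": joint angles; "qvel": joint speeds; "joint_torque": joint torques, N m; "position": TCP position; "tcp_rot": TCP orientation; "force": force on the tool from outside, world axes, zero at the start; "moment": the same for the moment, N m; "finger_gap": opening from 0.0 (shut) to 1.0 (fully open); "gripper_force": force on a finger pad.
Only numpy, scipy, OpenCV 4.12 (cv2) and the standard library are available. Lean on these libraries where they do the work, as an engineer would, in place of code of your own. Each camera call takes 0.05 s, during which the arm holds its last target. There are 200 camera calls.

## Working session

There is one attempt and no reset: what is moved stays moved. The work goes in short steps, each a Python script; the robot and the scene stay as the last script left them, time stands still between calls to the robot, and variables do not carry over. Pictures are saved under pics/ and viewed, at most 10 in all, crops included, and the job is handed in when it is done.

```bash
mkdir -p pics; ls
cat > h.py <<'E'
import numpy as np, cv2
from station import bot
def grab(n,name):
    f=bot.grab_frame(n); cv2.imwrite(f'pics/{name}.png',f['frame'][:,:,::-1])
    np.savez(f'pics/{name}.npz',**{k:np.array(v) for k,v in f.items()}); return f
def load(name): return dict(np.load(f'pics/{name}.npz'))
def px2w(f,u,v,z):
    K=np.array(f['intrinsics']); k=float(f['k1'])
    d=cv2.undistortPoints(np.array([[[u,v]]],float),K,np.array([k,0,0,0,0.]))[0,0]
    r=np.array(f['attitude'])@np.array([d[0],-d[1],-1]); o=np.array(f['origin'])
    return o+r*(z-o[2])/r[2]
def w2px(f,p):
    c=np.array(f['attitude']).T@(np.array(p)-np.array(f['origin'])); s=np.array([c[0]/-c[2],-c[1]/-c[2]])
    s=s*(1+float(f['k1'])*(s@s)); K=np.array(f['intrinsics']); return (K@[*s,1])[:2]
E
python3 - <<'E'
from h import *
a=grab('scene','s0')['frame'];b=grab('side','d0')['frame']
for n in('s0','d0'): f=load(n);print(n,f['origin'],f['intrinsics'].round(1).tolist(),f['k1'])
for n in('s0','d0'):
    im=cv2.imread(f'pics/{n}.png'); cv2.imwrite(f'pics/{n}b.png',cv2.resize(im,(800,600),interpolation=cv2.INTER_CUBIC))
print(bot.sense())
E
```

```text
pics
s0 [1.2164427  0.75042634 1.12598398] [[445.9, 0.0, 262.2], [0.0, 445.9, 191.8], [0.0, 0.0, 1.0]] -0.09983862180192847
d0 [0.26616519 0.88099669 1.04260984] [[413.9, 0.0, 255.3], [0.0, 413.9, 197.8], [0.0, 0.0, 1.0]] -0.14441046988300385
{'t': 0.1, 'joints': array([-1.35523508,  0.33384789,  0.03986265,  1.46618059, -0.01337797,
        1.34332448, -0.05854222]), 'qvel': array([ 1.48358738e-03, -1.57752070e-03,  1.37590643e-03, -3.72688480e-03,
       -1.81506119e-03, -1.49799892e-03,  1.16448986e-05]), 'joint_torque': array([ 4.54152774e-03, -6.57814407e+01,  1.34047408e+00, -4.04711187e+01,
       -5.94376260e-02,  4.09618719e-02,  3.64087555e-05]), 'position': array([0.20111472, 0.61760061, 0.19144427]), 'tcp_rot': array([[-9.50857110e-01,  3.09629835e-01, -3.49457416e-04],
       [ 3.09630009e-01,  9.50856006e-01, -1.45336253e-03],
       [-1.17720716e-04, -1.49014259e-03, -9.99998883e-01]]), 'force': array([-0.26137416,  0.64233515, -0.21380349]), 'moment': array([-0.04340606, -0.00197414, -0.00167332]), 'gripper_force': 0.0, 'finger_gap': 1.0026851193103798}
```

View pics/s0b.png

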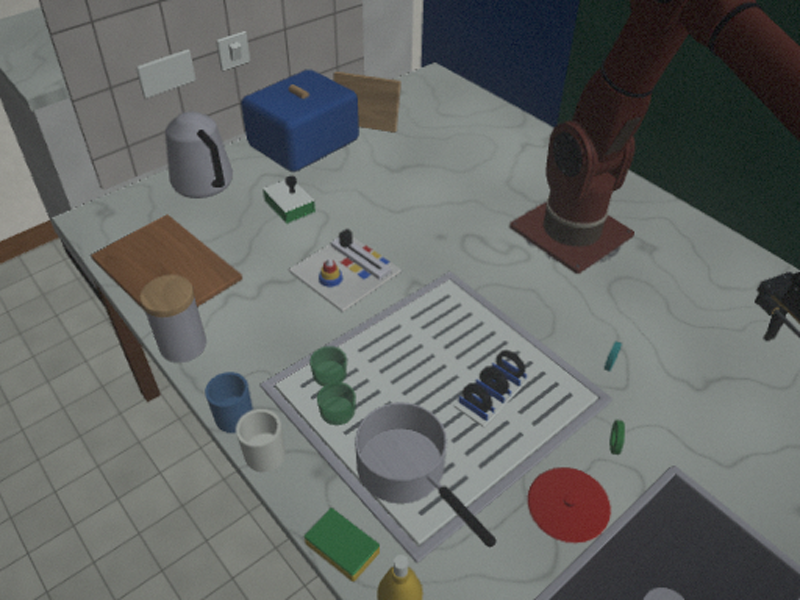

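View pics/d0b.png

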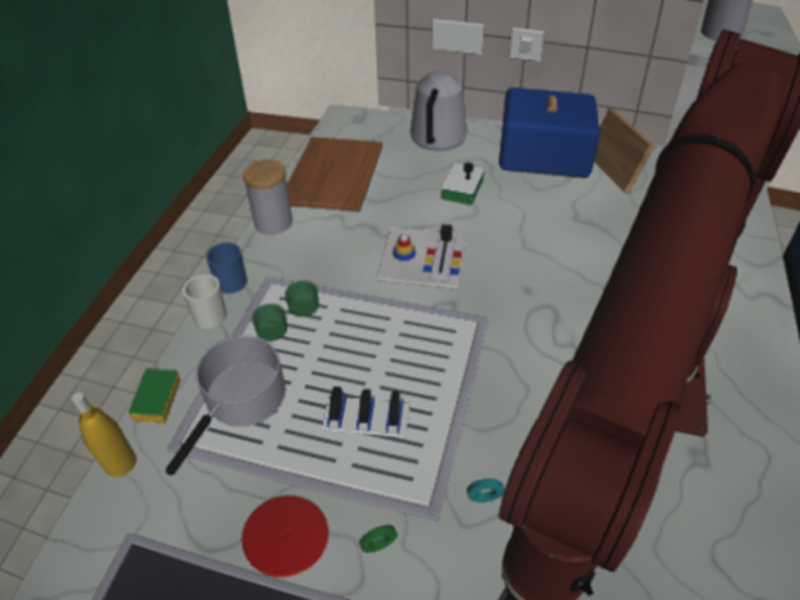

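The front ring, nearest the robot, should be the one at scene (510,363) and side (394,410). The other two black rings are at scene (475,400) and (493,380). The green and turquoise rings at scene (617,436) and (612,355) are look-alikes. The gauge is at scene (345,270) and side (422,255). I'll confirm with one enlarged crop montage.

Run:
```python
from h import *
s=cv2.imread('pics/s0.png');d=cv2.imread('pics/d0.png')
c=lambda im,x,y:cv2.resize(im[y:y+60,x:x+80],(400,300),interpolation=cv2.INTER_CUBIC)
m=np.vstack([np.hstack([c(s,280,215),c(s,180,140)]),np.hstack([c(d,195,232),c(d,233,133)])])
cv2.imwrite('pics/m1.png',cv2.convertScaleAbs(m,alpha=1.3))
```

```text
(no output)
```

View pics/m1.png

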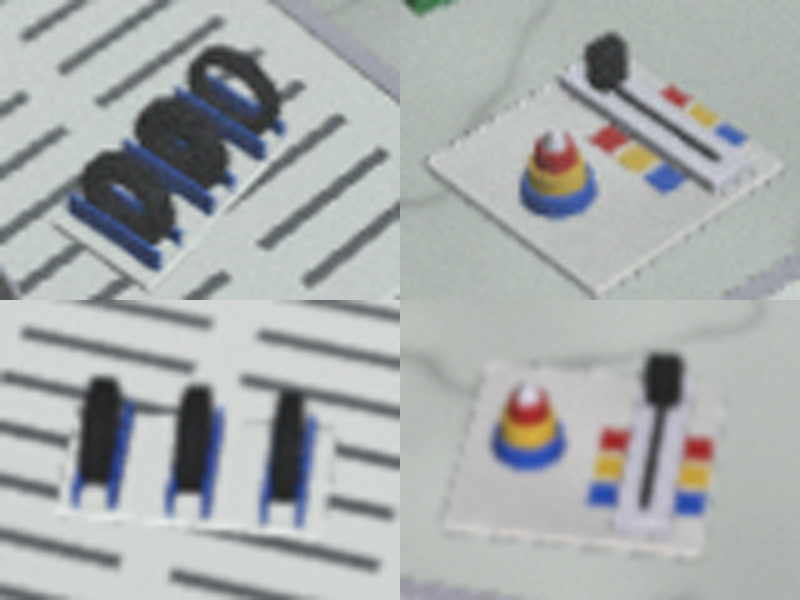

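Montage: the front ring is at scene px (327,233) and side px (252,261), and has visibly the widest bore. The gauge cone nose is at scene (211,168) and side (259,151). The marker top is at scene (221,149) and side (286,145). Next I'll convert these to positions.

Run:
```python
from h import *
s=load('s0');d=load('d0')
S=lambda x,y,X,Y:(X+x/5-.4,Y+y/5-.4)
sr=lambda x,y:S(x,y,280,215); sg=lambda x,y:S(x-400,y,180,140)
dr=lambda x,y:S(x,y-300,195,232); dg=lambda x,y:S(x-400,y-300,233,133)
p=lambda n,f,uv,z:print(n,px2w(f,*uv,z).round(4))
for n,a,b in(('front',(234,90),(289,447)),('mid',(181,138),(193,440)),('back',(130,194),(101,432))):
    p(n+' s',s,sr(*a),.049);p(n+' d',d,dr(*b),.049)
p('tip s',s,sg(555,138),.066);p('tip d',d,dg(527,389),.066)
p('foot s',s,sg(558,200),.008)
p('mk s',s,sg(609,46),.062);p('mk d',d,dg(664,362),.062)
for c in((430,160),(598,291),(782,165)):p('corner s',s,sg(*c),.008)
for c in((483,364),(724,380),(699,552),(446,524)):p('corner d',d,dg(*c),.008)
for n,c in(('R',(608,138)),('Y',(638,158)),('B',(666,179)),('R2',(677,96)),('Y2',(705,115)),('B2',(732,134))):p(n,s,sg(*c),.008)
for n,c in(('R',(614,439)),('B',(603,494)),('R2',(699,448)),('B2',(692,503))):p(n+'d',d,dg(*c),.008)
# rack base corners
for c in((53,222),(153,290)):p('rack s',s,sr(*c),.015)
for c in((58,512),(320,527),(334,432)):p('rack d',d,dr(*c),.015)
```

```text
front s [0.4741 0.2278 0.049 ]
front d [0.4708 0.2274 0.049 ]
mid s [0.5267 0.2331 0.049 ]
mid d [0.526  0.2369 0.049 ]
back s [0.5805 0.2433 0.049 ]
back d [0.5797 0.2453 0.049 ]
tip s [ 0.5851 -0.2295  0.066 ]
tip d [ 0.5775 -0.2324  0.066 ]
foot s [ 0.5877 -0.2282  0.008 ]
mk s [ 0.493  -0.2893  0.062 ]
mk d [ 0.4884 -0.2919  0.062 ]
corner s [ 0.6354 -0.3221  0.008 ]
corner s [ 0.6197 -0.1374  0.008 ]
corner s [ 0.4395 -0.154   0.008 ]
corner d [ 0.6372 -0.3192  0.008 ]
corner d [ 0.4509 -0.3467  0.008 ]
corner d [ 0.4312 -0.1562  0.008 ]
corner d [ 0.6136 -0.1391  0.008 ]
R [ 0.5203 -0.2582  0.008 ]
Y [ 0.5163 -0.2269  0.008 ]
B [ 0.5142 -0.1962  0.008 ]
R2 [ 0.4518 -0.2627  0.008 ]
Y2 [ 0.4488 -0.2325  0.008 ]
B2 [ 0.4465 -0.2033  0.008 ]
Rd [ 0.5176 -0.2586  0.008 ]
Bd [ 0.5114 -0.1978  0.008 ]
R2d [ 0.4537 -0.2645  0.008 ]
B2d [ 0.4465 -0.2046  0.008 ]
rack s [0.6115 0.2122 0.015 ]
rack s [0.5996 0.2869 0.015 ]
rack d [0.5963 0.2842 0.015 ]
rack d [0.4453 0.2546 0.015 ]
rack d [0.4545 0.1877 0.015 ]
```

```bash
cat >> h.py <<'E'
def R(yaw,tilt=0,flip=False):
    # tool y along (-sin yaw, cos yaw); tilt>0 points tool outward along (cos yaw, sin yaw)
    c,s=np.cos(yaw),np.sin(yaw); o=np.array([c,s,0]); y=np.array([-s,c,0])
    z=np.sin(tilt)*o-np.cos(tilt)*np.array([0,0,1]); 
    if flip: y=-y
    return np.column_stack([np.cross(y,z),y,z])
E
python3 - <<'E'
from h import *
RY=.156
bot.move_to([.4725,.2276,.165],R(RY)); print(bot.sense()['t'])
for th in(60,65,70):
  for x in(.48,.52,.56,.60):
    for yaw in(0,-.3,.156):
      r=R(yaw,np.radians(th)); p=np.array([x,.03,.034])+.009*r[:,2]
      q=bot.inverse_kinematics(p,r); 
      if q is not None: print(th,x,yaw,np.round(q,2))
f=grab('wrist','w1'); cv2.imwrite('pics/w1b.png',cv2.resize(f['frame'][:,:,::-1],(800,600),interpolation=cv2.INTER_CUBIC)); print(f['origin'],np.array(f['attitude']).round(3).tolist())
E
```

```text
1.8333
[0.40506636 0.21750945 0.35838369] [[-0.156, -0.956, -0.247], [0.988, -0.151, -0.039], [-0.0, -0.25, 0.968]]
```

View pics/w1b.png

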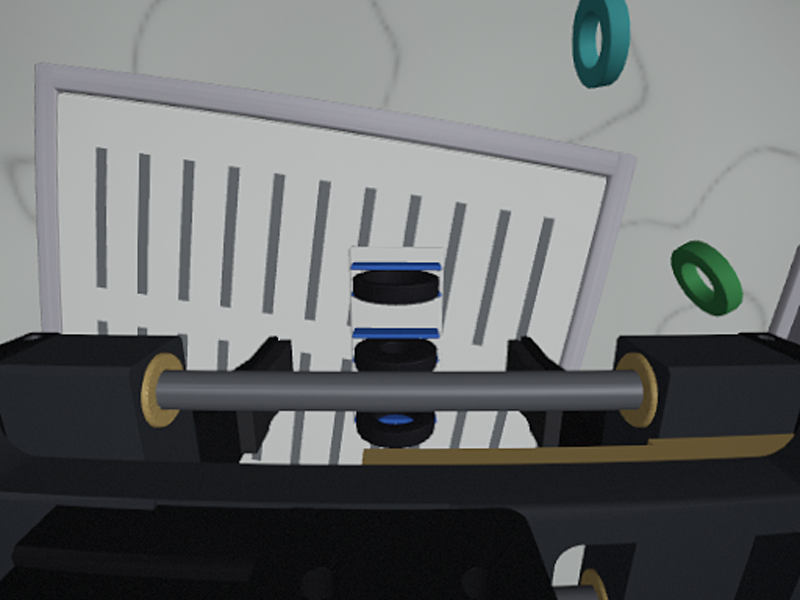

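The wrist view is upside-down relative to the robot, so the top of the picture is the robot side. The front ring is the topmost, at (395,287), with the turquoise and green look-alikes off to the right. No 60° tilt is reachable yet, so I'll search for feasible tilts.

Run:
```python
from h import *
f=load('w1');k=1.5625
for n,u,v,z in(('top front',395,270,.08),('top back edge',395,302,.049),('mid',396,347,.081),('rackbase l',350,247,.015),('rackbase r',440,249,.015)):print(n,px2w(f,u/k,v/k,z).round(4))
print('proj ring centre',(w2px(f,[.4725,.2276,.081])*k).round(), 'tcp',(w2px(f,bot.sense()['position'])*k).round())
best={}
for th in range(-60,75,5):
  L=[]
  for x in np.arange(.42,.67,.04):
   for y in(-.04,.02,.08):
    for yaw in np.arange(-2.8,3.1,.35):
     for fl in(0,1):
      r=R(yaw,np.radians(th),fl); h=.012+.032*np.cos(np.radians(abs(th)))+.0075*np.sin(np.radians(abs(th)))
      q=bot.inverse_kinematics(np.array([x,y,h])+.009*r[:,2],r)
      if q is not None: L.append((round(x,2),y,round(yaw,2),fl))
  if th>=0: print(th,len(L),L[::max(1,len(L)//4)][:5])
for th in range(-60,61,10):
  r=R(.156,np.radians(th)); print(th,bot.inverse_kinematics(np.array([.4725,.2276,.049])+.009*r[:,2],r) is not None,bot.inverse_kinematics(np.array([.4725,.2276,.12])+.009*r[:,2],r) is not None)
```

```text
top front [0.457  0.2231 0.08  ]
top back edge [0.4867 0.2275 0.049 ]
mid [0.5098 0.2321 0.081 ]
rackbase l [0.4562 0.1859 0.015 ]
rackbase r [0.4465 0.2575 0.015 ]
proj ring centre [398. 294.] tcp [400. 336.]Traceback (most recent call last):
  File "<stdin>", line 13, in <module>
ValueError: time passes only in moves, steps and waits
```

Run:
```python
from h import *
q0=bot.inverse_kinematics
n=0
try:
 for th in(30,40,50,60):
  L=[]
  for x in(.45,.55,.63):
    for yaw in(-2.4,-1.57,-.8,0,.8,1.57,2.4):
     for fl in(0,1):
      r=R(yaw,np.radians(th),fl); a=np.radians(th); h=.012+.032*np.cos(a)+.0075*np.sin(a)
      n+=1
      if q0(np.array([x,.02,h])+.009*r[:,2],r) is not None: L.append((x,yaw,fl))
  print(th,L)
 for th in(-50,-40,-30,-20,20,30,40,50):
  r=R(.156,np.radians(th)); print(th,q0(np.array([.4745,.227,.049])+.009*r[:,2],r) is not None,q0(np.array([.4745,.227,.12])+.009*r[:,2],r) is not None)
except Exception as e: print(n,e)
```

```text
30 [(0.45, -2.4, 0), (0.45, -2.4, 1), (0.45, -1.57, 0), (0.45, -1.57, 1), (0.45, -0.8, 0), (0.45, 0.8, 1), (0.45, 1.57, 0), (0.45, 1.57, 1), (0.45, 2.4, 0), (0.45, 2.4, 1), (0.55, -2.4, 0), (0.55, -2.4, 1), (0.55, -1.57, 0), (0.55, -1.57, 1), (0.55, -0.8, 0), (0.55, 0, 0), (0.55, 0, 1), (0.55, 0.8, 1), (0.55, 1.57, 0), (0.55, 1.57, 1), (0.55, 2.4, 0), (0.55, 2.4, 1), (0.63, -2.4, 0), (0.63, -2.4, 1), (0.63, -1.57, 0), (0.63, -1.57, 1), (0.63, -0.8, 0), (0.63, -0.8, 1), (0.63, 0, 0), (0.63, 0, 1), (0.63, 0.8, 0), (0.63, 0.8, 1), (0.63, 1.57, 0), (0.63, 1.57, 1), (0.63, 2.4, 0), (0.63, 2.4, 1)]
40 [(0.45, -2.4, 0), (0.45, -2.4, 1), (0.45, -1.57, 0), (0.45, -1.57, 1), (0.45, 1.57, 0), (0.45, 1.57, 1), (0.45, 2.4, 0), (0.45, 2.4, 1), (0.55, -2.4, 0), (0.55, -2.4, 1), (0.55, -1.57, 0), (0.55, -1.57, 1), (0.55, -0.8, 0), (0.55, -0.8, 1), (0.55, 0.8, 0), (0.55, 0.8, 1), (0.55, 1.57, 0), (0.55, 1.57, 1), (0.55, 2.4, 0), (0.55, 2.4, 1), (0.63, -2.4, 0), (0.63, -2.4, 1), (0.63, -1.57, 0), (0.63, -1.57, 1), (0.63, -0.8, 0), (0.63, -0.8, 1), (0.63, 0, 0), (0.63, 0, 1), (0.63, 0.8, 0), (0.63, 0.8
[... 571 characters left out ...]
3, 1.57, 1), (0.63, 2.4, 0), (0.63, 2.4, 1)]
60 [(0.45, -2.4, 0), (0.45, -2.4, 1), (0.45, -1.57, 0), (0.45, -1.57, 1), (0.45, 1.57, 0), (0.45, 1.57, 1), (0.45, 2.4, 0), (0.45, 2.4, 1), (0.55, -2.4, 0), (0.55, -2.4, 1), (0.55, -1.57, 0), (0.55, -1.57, 1), (0.55, -0.8, 0), (0.55, -0.8, 1), (0.55, 0.8, 0), (0.55, 0.8, 1), (0.55, 1.57, 0), (0.55, 1.57, 1), (0.55, 2.4, 0), (0.55, 2.4, 1), (0.63, -2.4, 0), (0.63, -2.4, 1), (0.63, -1.57, 0), (0.63, -1.57, 1), (0.63, -0.8, 0), (0.63, -0.8, 1), (0.63, 0.8, 0), (0.63, 0.8, 1), (0.63, 1.57, 0), (0.63, 1.57, 1), (0.63, 2.4, 0), (0.63, 2.4, 1)]
-50 True True
-40 True True
-30 True True
-20 True True
20 True True
30 True True
40 False False
50 False False
```

Run:
```python
from h import *
c=np.array([.4745,.2268]); RY=.156
r2=R(1.57,np.radians(60),1); P=np.array([.50,.07,.036])
for nm,p,r in(('pre',[.5,.05,.2],R(1.57,0,1)),('up',P+[0,0,.1]+.009*r2[:,2],r2),('dn',P+.009*r2[:,2],r2),('back',P-.09*r2[:,2],r2)):
    q=bot.inverse_kinematics(p,r); print(nm,None if q is None else np.round(q,2))
bot.move_l([*c,.10],feed=.2)
bot.move_l([*c,.040],feed=.1); print(bot.sense()['force'].round(1))
bot.command_gripper(0.6); s=bot.sense(); print(s['finger_gap'],s['gripper_force'],s['force'].round(1))
if abs(s['finger_gap']-.735)<.04: bot.move_l([*c,.17],feed=.12)
s=bot.sense(); print(s['finger_gap'],s['position'],s['t'],s['joints'].round(2))
grab('side','d1')
```

```text
pre [-0.71  0.01  0.53  1.83 -0.01  1.31 -0.18]
up [-0.17  0.55  0.72  1.93 -1.13  1.7   1.03]
dn [-0.11  0.73  0.64  1.94 -1.2   1.64  1.19]
back [-0.04  0.75  0.77  1.83 -1.13  1.81  1.19]
[ 0.2  0.2 -0.1]
0.6008955149437541 0.0 [0.2 0.1 0.2]
0.6008955149437541 [0.47450632 0.22679155 0.03999135] 3.9833 [-0.82  0.22  0.32  1.95 -0.08  0.98  1.27]
```

Run:
```python
from h import *
w=grab('wrist','w2')['frame'][:,:,::-1]; sc=grab('scene','s2')['frame'][:,:,::-1]; d=cv2.imread('pics/d1.png')
u,v=map(int,w2px(load('d1'),[.4745,.2268,.06])); c1=cv2.resize(d[v-30:v+30,u-40:u+40],(400,300),interpolation=3)
u,v=map(int,w2px(load('s2'),[.4745,.2268,.06])); c2=cv2.resize(sc[v-30:v+30,u-40:u+40],(400,300),interpolation=3)
cv2.imwrite('pics/m2.png',cv2.convertScaleAbs(np.vstack([np.hstack([c1,c2]),np.hstack([cv2.resize(w,(400,300)),cv2.resize(d,(400,300))])]),alpha=1.4))
```

```text
(no output)
```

View pics/m2.png

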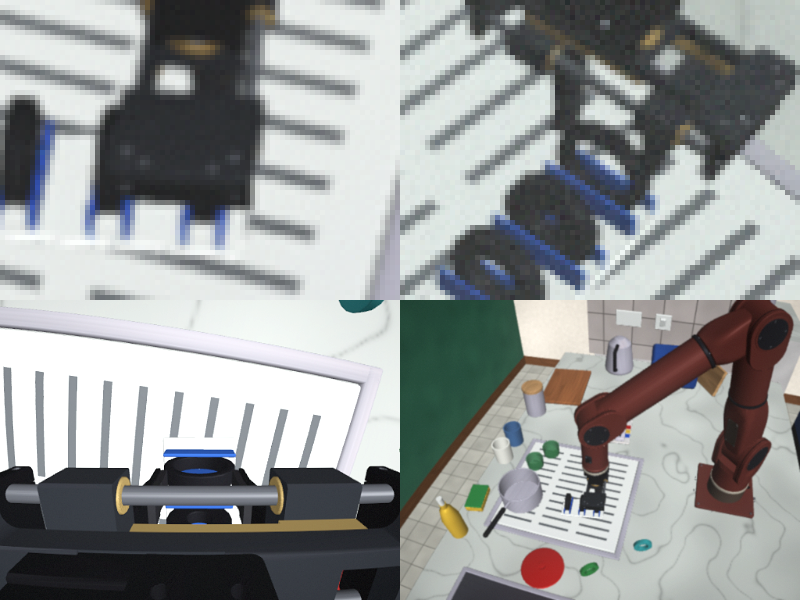

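The fingers straddle the ring, which is still standing, but have not touched it. The opening fraction is evidently not linear in mm, so I'll close further.

Run:
```python
from h import *
bot.command_gripper(0.0); s=bot.sense(); print(s['finger_gap'],s['gripper_force'],s['force'].round(1))
if s['gripper_force']>5: bot.move_l([.4745,.2268,.17],feed=.12)
s=bot.sense(); print(s['finger_gap'],s['gripper_force'],s['position'],s['t'])
d=grab('side','d3')['frame'][:,:,::-1];sc=grab('scene','s3')['frame'][:,:,::-1]
u,v=map(int,w2px(load('d3'),[.4745,.2268,.15])); c1=cv2.resize(d[v-30:v+50,u-50:u+50],(400,320),interpolation=3)
u,v=map(int,w2px(load('s3'),[.4745,.2268,.15])); c2=cv2.resize(sc[v-30:v+50,u-50:u+50],(400,320),interpolation=3)
cv2.imwrite('pics/m3.png',cv2.convertScaleAbs(np.hstack([c1,c2]),alpha=1.4))
```

```text
0.42409396376770014 26.00980204035295 [-0.9 -3.2 21.2]
0.006550321819604822 0.0 [0.47403249 0.22657976 0.16910906] 5.875
```

View pics/m3.png

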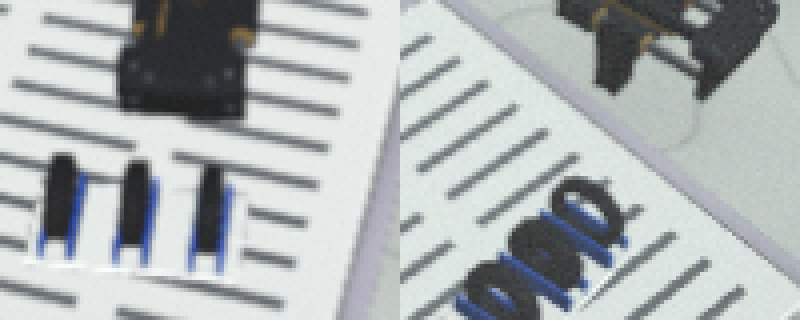

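Run:
```python
from h import *
f=load('s3');uv=np.array(list(map(int,w2px(f,[.4745,.2268,.15]))))
d=load('d3');ud=np.array(list(map(int,w2px(d,[.4745,.2268,.15]))))
for z in(.169,.18,.19,.2,.22): print(z,'s',((w2px(f,[.474,.2266,z])-uv+[50,30])*4+[400,0]).round(),'d',((w2px(d,[.474,.2266,z])-ud+[50,30])*4).round())
for p in([.4745,.2268,.081],[.4745,.2268,.017],[.4745,.2268,.049]):print(p,((w2px(f,p)-uv+[50,30])*4+[400,0]).round(),((w2px(d,p)-ud+[50,30])*4).round())
f=load('s2');uv=np.array(list(map(int,w2px(f,[.4745,.2268,.06]))))
y=np.array([-.155,.988,0])
for z in(.04,.06,.08):
  for h in(-.042,-.032,-.026,.026,.032,.042): print(z,h,((w2px(f,np.array([.4745,.2268,z])+h*y)-uv+[40,30])*5+[400,0]).round())
f=load('w2')
for z in(.04,.06):
  for h in(-.042,-.032,-.026,.026,.032,.042): print('w',z,h,(w2px(f,np.array([.4745,.2268,z])+h*y)*.78).round())
```

```text
0.169 s [605. 106.] d [201. 104.]
0.18 s [607.  95.] d [201.  93.]
0.19 s [609.  86.] d [201.  84.]
0.2 s [611.  77.] d [200.  74.]
0.22 s [614.  57.] d [199.  55.]
[0.4745, 0.2268, 0.081] [590. 183.] [204. 180.]
[0.4745, 0.2268, 0.017] [579. 235.] [206. 231.]
[0.4745, 0.2268, 0.049] [584. 210.] [205. 206.]
0.04 -0.042 [544. 137.]
0.04 -0.032 [557. 145.]
0.04 -0.026 [565. 150.]
0.04 0.026 [633. 193.]
0.04 0.032 [641. 198.]
0.04 0.042 [654. 206.]
0.06 -0.042 [548. 117.]
0.06 -0.032 [561. 125.]
0.06 -0.026 [569. 130.]
0.06 0.026 [637. 173.]
0.06 0.032 [645. 178.]
0.06 0.042 [659. 186.]
0.08 -0.042 [551.  96.]
0.08 -0.032 [564. 104.]
0.08 -0.026 [572. 109.]
0.08 0.026 [642. 152.]
0.08 0.032 [650. 157.]
0.08 0.042 [664. 165.]
w 0.04 -0.042 [156. 168.]
w 0.04 -0.032 [166. 168.]
w 0.04 -0.026 [172. 168.]
w 0.04 0.026 [227. 168.]
w 0.04 0.032 [233. 168.]
w 0.04 0.042 [244. 168.]
w 0.06 -0.042 [151. 175.]
w 0.06 -0.032 [163. 175.]
w 0.06 -0.026 [170. 175.]
w 0.06 0.026 [230. 175.]
w 0.06 0.032 [237. 175.]
w 0.06 0.042 [248. 175.]
```

Run:
```python
from h import *
y=np.array([-.155,.988,0]); out=[]
for n,im,p in(('s2',0,[.4745,.2268,.06]),('s3',0,[.4745,.2268,.17])):
  f=load(n); g=f['frame'][:,:,::-1]; u,v=map(int,w2px(f,p)); out.append(cv2.convertScaleAbs(cv2.resize(g[v-30:v+30,u-20:u+20],(400,600),interpolation=3),alpha=2.2,beta=20))
cv2.imwrite('pics/m4.png',np.hstack(out))
```

```text
(no output)
```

View pics/m4.png

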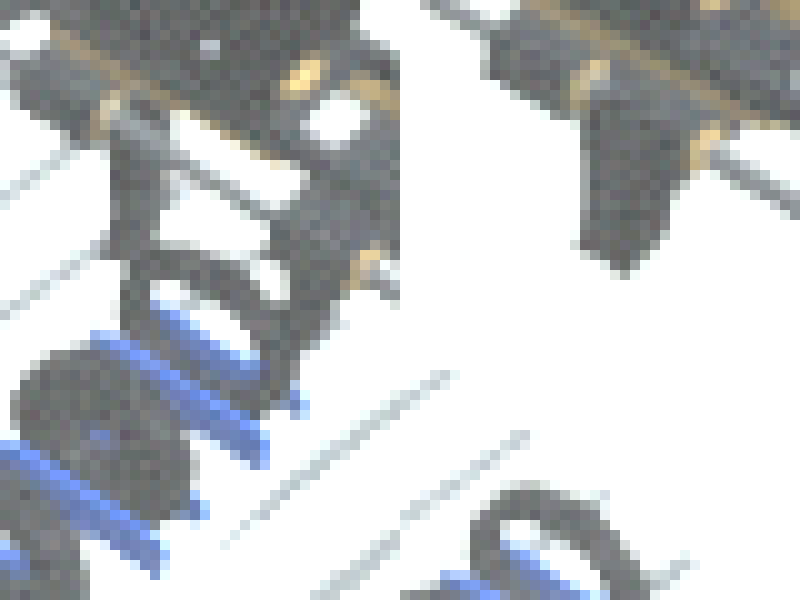

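The fingertip in the picture sits about 20–28 mm higher than the reported TCP, and the contact chord agrees, so the first closing only pinched the ring's top. The ring is still standing. I'll regrasp lower with force checks and use the grip width (0.735 of full opening) as the test.

Run:
```python
from h import *
c=np.array([.473,.2268])
bot.command_gripper(1.0)
bot.move_l([*c,.045],feed=.2); 
for z in(.035,.025,.016):
    bot.move_l([*c,z],feed=.08); F=bot.sense()['force']; print(z,F.round(1))
    if abs(F[2])>4: break
bot.command_gripper(0.0); s=bot.sense(); print(s['finger_gap'],s['gripper_force'],s['force'].round(1),s['t'],s['position'])
```

```text
0.035 [-0.  -0.1  0.3]
0.025 [-0.   1.  -0.1]
0.016 [0.7 0.2 1. ]
0.7322273513253648 30.00032901763916 [ 0.5 -0.   1.6] 9.625 [0.47312955 0.22689036 0.01617219]
```

Run:
```python
from h import *
D=.0328; r2=R(1.57,np.radians(60),1); P=np.array([.50,.06,0])
T=lambda h:P+[0,0,h]+D*r2[:,2]
print([bot.inverse_kinematics(T(h),r2) is not None for h in(.12,.06,.03)], bot.inverse_kinematics(T(.03)-.1*r2[:,2],r2) is not None)
c=bot.sense()['position'][:2]
bot.move_l([*c,.13],feed=.15); s=bot.sense(); print(s['finger_gap'],s['force'].round(2),s['t'])
if s['gripper_force']>10:
    bot.move_to([.50,.06,.16],R(1.57,0,1)); print(bot.sense()['t'],bot.sense()['finger_gap'])
    bot.move_to(T(.10),r2); bot.move_l(T(.06),feed=.12); s=bot.sense(); print(s['t'],s['force'].round(1),s['position'])
    grab('side','d5'); grab('scene','s5')
    im=[]
    for n in('s5','d5'):
        f=load(n); u,v=map(int,w2px(f,P+[0,0,.06])); u=max(u,40);g=f['frame'][:,:,::-1]; im.append(cv2.convertScaleAbs(cv2.resize(g[v-50:v+50,u-40:u+40],(400,500),interpolation=3),alpha=1.6,beta=10))
    cv2.imwrite('pics/m5.png',np.hstack(im))
```

```text
[True, True, True] True
0.734546746229296 [-0.29  0.54 -0.99] 10.5333
11.8083 0.7321596260069902
13.5083 [ 0.6  0.2 -0.5] [0.49994714 0.08878575 0.04392001]
```

View pics/m5.png

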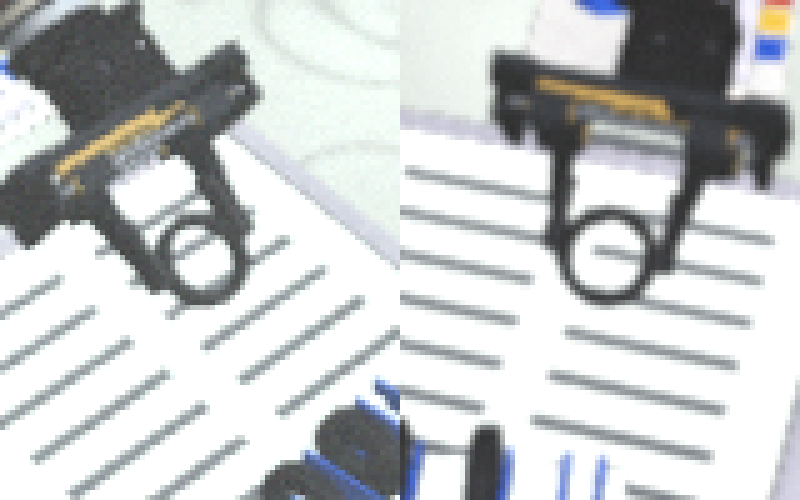

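The front ring is held diametrally at a 60° tilt. It has a large bore, and its slot is now empty while the other two rings stand. I'll lower it to contact, let go and back out.

Run:
```python
from h import *
D=.0328; r2=R(1.57,np.radians(60),1); P=np.array([.50,.06,0])
T=lambda h:P+[0,0,h]+D*r2[:,2]
bot.move_l(T(.040),feed=.1); f0=bot.sense()['force'][2]
for h in np.arange(.038,.0255,-.002):
    bot.move_l(T(h),feed=.04); F=bot.sense()['force']; print(round(h,3),F.round(1))
    if F[2]-f0>5: break
bot.command_gripper(1.0); p=bot.sense()['position']
bot.move_l(p-.05*r2[:,2]+[0,0,.0],feed=.12); print(bot.sense()['force'].round(1))
bot.move_to([.50,.05,.19],R(1.57,0,1)); print(bot.sense()['t'])
grab('wrist','w6');grab('side','d6');grab('scene','s6')
k=[]
for n in('w6','s6','d6'):
    f=load(n); g=f['frame'][:,:,::-1]
    if n!='w6':
        u,v=map(int,w2px(f,[.5,.05,.02])); g=g[v-30:v+30,u-40:u+40]; print(n,u,v)
    k.append(cv2.resize(g,(400,300),interpolation=3))
f=load('w6');g=f['frame'][:,:,::-1];
cv2.imwrite('pics/m6.png',cv2.convertScaleAbs(np.vstack([np.hstack(k[:2]),np.hstack([k[2],k[2]*0])]),alpha=1.4))
```

```text
0.038 [-0.2  0.8 -0.5]
0.036 [ 0.8  0.2 -0.4]
0.034 [ 1.   0.9 -0.6]
0.032 [-1.  -1.6  5. ]
[-0.5 -0.  -0.4]
17.7583
s6 281 210
d6 258 220
```

View pics/m6.png

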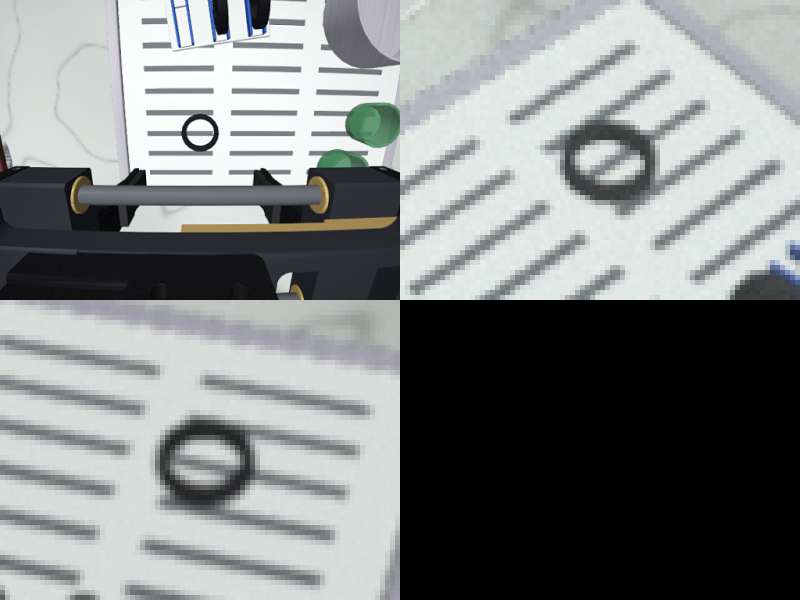

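The ring lies flat: wrist px (256,170), scene crop (610,160), side crop (206,461). Next is one look at the ring in the placing orientation. I'll look at the cone later from the same relative viewpoint, so the camera bias cancels.

```bash
cat >> h.py <<'E'
def ring_look(f,guess,z=.026):
    u,v=w2px(f,guess); g=np.array(f['frame']).max(2); x0,y0=int(u)-60,int(v)-60
    x0=max(x0,0);y0=max(y0,0); c=(g[y0:y0+120,x0:x0+120]<70).astype(np.uint8)
    n,L,st,_=cv2.connectedComponentsWithStats(c)
    best=None
    for i in range(1,n):
        cs,_=cv2.findContours((L==i).astype(np.uint8),cv2.RETR_EXTERNAL,cv2.CHAIN_APPROX_NONE)
        if st[i,4]<150 or len(cs[0])<20: continue
        e=cv2.fitEllipse(cs[0]); ce=(e[0][0]+x0,e[0][1]+y0); a=min(e[1])/max(e[1])
        d=np.hypot(ce[0]-u,ce[1]-v)
        print('cand',np.round(ce,1),np.round(e[1],1),st[i,4],px2w(f,*ce,z).round(4))
        if a>.6 and (best is None or d<best[0]): best=(d,px2w(f,*ce,z))
    return None if best is None else best[1]
E
python3 - <<'E'
from h import *
w=load('w6');s=load('s6');d=load('d6')
print(px2w(w,200/.78125,132.5/.78125,.024),px2w(s,281-40+210/5,210-30+160/5,.022),px2w(d,258-40+206/5,220-30+161/5,.022))
g=ring_look(w,px2w(w,256,170,.024)); print(g)
g=g if g is not None else px2w(w,256,170,.024)
bot.move_to([g[0]+.07,g[1],.19],R(.09)); f=grab('wrist','w7'); print(bot.sense()['t'],ring_look(f,g))
for x in(.58,.65): print(bot.inverse_kinematics([x,-.23,.19],R(.09)))
print(bot.inverse_kinematics([g[0],g[1],-.012],R(.09)) is not None)
E
```

```text
[0.50028923 0.05418542 0.024     ] [0.50298748 0.06055758 0.022     ] [0.49552589 0.0594546  0.022     ]
cand [255.7 169.5] [46.2 47. ] 808 [0.4999 0.0547 0.026 ]
[0.49993409 0.05470297 0.026     ]
cand [259.9 119. ] [48.3 49.6] 831 [0.4996 0.0535 0.026 ]
19.5833 [0.49957674 0.05354492 0.026     ]
[-0.47020503  0.42797044  1.04270113  1.57333489 -0.37554301  1.35775288
  2.27439758]
[-0.36578862  0.57551051  0.98606967  1.39328643 -0.47671643  1.42269321
  2.27383674]
True
```

Run:
```python
from h import *
c=[.4996,.0555]; r=R(.09)
bot.move_to([*c,.06],r); bot.move_l([*c,.004],feed=.12); f0=bot.sense()['force'][2]; z=.004
while z>-.016:
    z-=.003; bot.move_l([*c,z],feed=.04); F=bot.sense()['force']
    if F[2]-f0>3: print('contact',z,F.round(1)); z+=.003; bot.move_l([*c,z],feed=.04); break
print(z,F.round(1))
bot.command_gripper(0.0); s=bot.sense(); print(s['finger_gap'],s['gripper_force'],s['force'].round(1),s['t'],s['position'])
if abs(s['finger_gap']-.735)<.03:
    bot.move_l([*c,.10],feed=.2)
    bot.move_to([.581+.07,-.231,.19],r); s=bot.sense(); print(s['finger_gap'],s['gripper_force'],s['t'])
    f=grab('wrist','w8'); cv2.imwrite('pics/w8b.png',cv2.convertScaleAbs(cv2.resize(f['frame'][:300,106:506,::-1],(800,600),interpolation=3),alpha=1.2))
```

```text
-0.016999999999999998 [-0.5  0.6  0.3]
0.717092245918226 29.999847756698728 [-0.  -0.4  0.3] 23.15 [ 0.49963234  0.05548346 -0.0169634 ]
0.7201038235134636 29.999788496643305 25.1583
```

View pics/w8b.png

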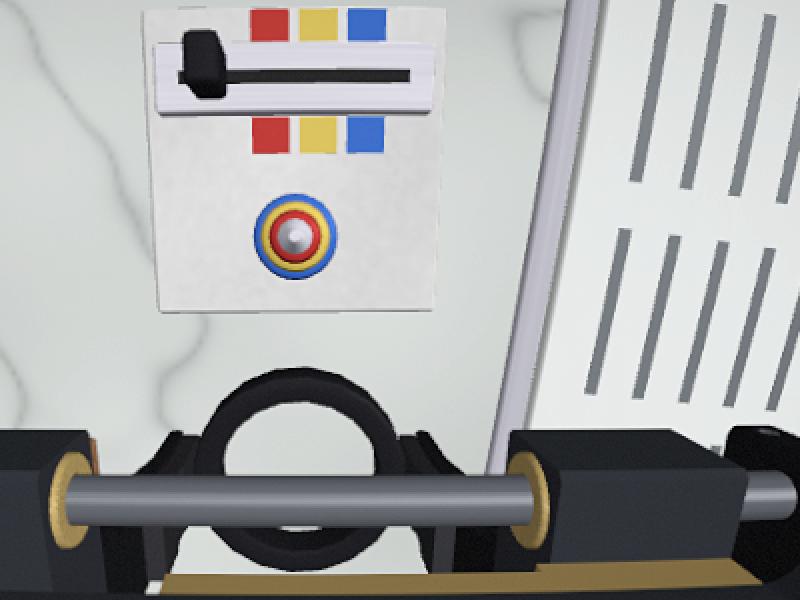

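The wrist view at crop px shows the cone's blue foot centred at (296,237), the marker at (205,65), and the held ring's bore from 224 to 376 across and 402 to 531 down.

Run:
```python
from h import *
f=load('w8'); q=lambda n,x,y,z:print(n,px2w(f,106+x/2-.25,y/2-.25,z).round(4))
print(bot.sense()['position'].round(4),f['origin'].round(4))
q('bore front',300,402,.233);q('bore back',300,531,.219);q('bore L',224,470,.226);q('bore R',376,470,.226)
q('out front',300,367,.219);q('out back',298,572,.233)
q('foot c',296,237,.008);q('footL',254,237,.008);q('footR',338,237,.008);q('foot t',296,194,.008);q('foot b',296,280,.008)
q('tip',295,236,.068);q('red/yel c',295.5,236.5,.04)
g=f['frame'][:300,106:506].astype(int); hsv=cv2.cvtColor(f['frame'],cv2.COLOR_RGB2HSV)[60:170,200:310]
H,S=hsv[...,0],hsv[...,1]; sat=(S>90).astype(np.uint8)
sat[:25]=0
n,L,st,ce=cv2.connectedComponentsWithStats(sat)
for i in range(1,n):
    if st[i,4]>200:
        c=cv2.findContours((L==i).astype(np.uint8),0,1)[0][0]; e=cv2.fitEllipse(c); u,v=e[0][0]+200,e[0][1]+60; print(st[i],(u,v),e[1],px2w(f,u,v,.010).round(4))
for n,x,y in(('R',270,135),('Y',318,135),('B',366,135),('R2',270,25),('Y2',318,25),('B2',367,25)):q(n,x,y,.008)
q('mk',203,48,.062)
```

```text
[ 0.6513 -0.229   0.1895] [ 0.5836 -0.2363  0.3827]
bore front [ 0.6274 -0.232   0.233 ]
bore back [ 0.676  -0.2275  0.219 ]
bore L [ 0.6533 -0.2531  0.226 ]
bore R [ 0.6491 -0.2065  0.226 ]
out front [ 0.6204 -0.2326  0.219 ]
out back [ 0.6824 -0.2276  0.233 ]
foot c [ 0.5803 -0.2384  0.008 ]
footL [ 0.5828 -0.2661  0.008 ]
footR [ 0.5777 -0.2108  0.008 ]
foot t [ 0.5531 -0.2409  0.008 ]
foot b [ 0.6084 -0.2359  0.008 ]
tip [ 0.5803 -0.2387  0.068 ]
red/yel c [ 0.5803 -0.2386  0.04  ]
[  33   37   41   43 1092] (253.12078857421875, 117.91094970703125) (40.26552963256836, 42.066932678222656) [ 0.58   -0.2393  0.01  ]
R [ 0.5184 -0.2607  0.008 ]
Y [ 0.5156 -0.2302  0.008 ]
B [ 0.5127 -0.1996  0.008 ]
R2 [ 0.4537 -0.266   0.008 ]
Y2 [ 0.451  -0.2364  0.008 ]
B2 [ 0.448  -0.2063  0.008 ]
mk [ 0.4867 -0.2964  0.062 ]
```

```bash
cat > low.py <<'E'
from h import *
import sys
r=R(.09); D=.036
xy=np.array([.5802,-.2375]); T=lambda h:[*xy,h-D]
bot.move_to(T(.12),r); bot.sleep(.2); s=bot.sense(); print(s['t'],s['position'].round(4),T(.12),s['force'].round(2))
bot.move_l(T(.085),feed=.15); bot.move_l(T(.052),feed=.08); bot.sleep(.1)
s=bot.sense(); f0=s['force']; print(s['position'].round(4),f0.round(2)); h=.052
while h>.0275:
    h-=.002; bot.move_l(T(h),feed=.04); s=bot.sense(); F=s['force']-f0
    print(round(h,4),F.round(1),(s['position']-T(h)).round(4),s['finger_gap'].round(3))
    if F[2]>6: break
    if np.hypot(*F[:2])>1.5: xy=xy+np.clip(F[:2]*.0004,-.0012,.0012)
print(xy,s['t'])
E
python3 low.py
```

```text
25.9833 [ 0.5818 -0.2374  0.0852] [np.float64(0.5802), np.float64(-0.2375), 0.08399999999999999] [-0.37  0.53 -0.4 ]
[ 0.5804 -0.2378  0.0164] [ 0.24  0.48 -1.66]Traceback (most recent call last):
  File "low.py", line 10, in <module>
    print(round(h,4),F.round(1),(s['position']-T(h)).round(4),s['finger_gap'].round(3))
                                                              ^^^^^^^^^^^^^^^^^^^^^
AttributeError: 'float' object has no attribute 'round'
```

```bash
sed -i "s/,s\['finger_gap'\].round(3)//; /T(.12)/d; /T(.085)/d; s/h=.052$/h=.050/" low.py; python3 low.py
```

```text
[ 0.5803 -0.2375  0.0141] [-0.35 -0.27 -0.49]
0.048 [-0.5  0.6 -0.8] [-0.0001  0.0001 -0.0001]
0.046 [ 0.1  0.6 -0. ] [-0.0001  0.0001 -0.0002]
0.044 [-0.   0.6  0.3] [-0.0001  0.0001 -0.0002]
0.042 [ 0.4  0.  -0.1] [-0.0001  0.     -0.0001]
0.04 [ 1.2 -0.7 -0.7] [-0.0001  0.0001 -0.0001]
0.038 [ 0.4  0.3 -1.1] [-0.0001  0.     -0.0002]
0.036 [0.8 0.3 0.7] [-0.0001  0.     -0.0001]
0.034 [ 0.   0.2 -0.6] [-0.0001  0.0001 -0.0002]
0.032 [ 1.   0.5 -0.2] [-0.0001  0.     -0.0002]
0.03 [1.2 0.6 2.7] [ 0.0003 -0.0003  0.0003]
0.028 [-2.9  2.7 16.5] [ 0.0005 -0.0004  0.0015]
[ 0.5802 -0.2375] 30.025
```

The ring is seated at centre height 30 mm, which is the blue step, matching its large bore. I'll release it, then move the marker to blue.

Run:
```python
from h import *
r=R(.093); p=np.array([.5802,-.2375])
bot.move_l([*p,.0302-.036],feed=.04); print(bot.sense()['force'].round(1))
bot.command_gripper(1.0); bot.move_l([*p,.075],feed=.15); grab('scene','s9');grab('side','d9')
print(bot.sense()['t'])
m=np.array([.4898,-.2955])
bot.move_to([*m,.075],r); bot.move_l([*m,.05],feed=.1); bot.sleep(.1);print(bot.sense()['position'].round(4))
bot.move_l([*m,.006],feed=.12); s=bot.sense();print(s['force'].round(1))
bot.command_gripper(0.0); s=bot.sense(); print(s['finger_gap'],s['gripper_force'],s['force'].round(1),s['t'],s['position'].round(4))
```

```text
[0.5 0.1 2.5]
31.8
[ 0.4901 -0.2956  0.0502]
[0.1 0.5 0.6]
0.22894648409703497 29.999887361191213 [ 0.5 -0.9 -0.4] 34.4167 [ 0.4898 -0.2957  0.006 ]
```

Run:
```python
from h import *
t=np.array([.4812,-.2015])
bot.move_l([*t,.006],feed=.06); bot.sleep(.2); s=bot.sense(); print(s['force'].round(1),s['position'].round(4),s['finger_gap'],s['t'])
bot.command_gripper(1.0); bot.move_l([*t,.09],feed=.15)
bot.move_to([.5802+.07,-.2375,.19],R(.093)); bot.sleep(.2)
f=grab('wrist','w10'); f8=load('w8'); print(bot.sense()['t'],bot.sense()['position'].round(4))
h=cv2.cvtColor(f['frame'],cv2.COLOR_RGB2HSV)
g=f['frame'].max(2)
# dark blobs (ring, marker) and colour blobs, in gauge frame
def blobs(mask,z,n0,lim=170):
    m=mask.astype(np.uint8); m[lim:]=0
    n,L,st,ce=cv2.connectedComponentsWithStats(m)
    for i in range(1,n):
        if st[i,4]>40:
            w=px2w(f,*ce[i],z)[:2]; bx=st[i]; print(n0,bx,ce[i].round(1),w.round(4))
blobs(g<70,.037,'dark'); 
S,H=h[...,1],h[...,0]
for n0,a,b in(('red',0,8),('yel',18,32),('blue',100,125)): blobs((S>90)&(H>=a)&(H<=b),.008,n0)
```

```text
[-6.6  0.7  3.8] [ 0.4806 -0.2011  0.0059] 0.22602705675690776 36.3417
39.3917 [ 0.6496 -0.237   0.19  ]
dark [  0   0  25  26 381] [ 9.6 14.6] [ 0.478  -0.5522]
dark [ 202   17  115   34 1238] [276.6  36.5] [ 0.484  -0.2281]
dark [193  58 112   2 126] [245.6  58.3] [ 0.5112 -0.2618]
dark [ 0 65 75 12 92] [37.7 70.2] [ 0.5419 -0.5167]
dark [235  94  51  53 912] [260.5 119.9] [ 0.58   -0.2377]
red [237   7  20  16 302] [246.4  14.6] [ 0.4539 -0.2667]
red [238  61  19  18 325] [246.7  69.4] [ 0.5186 -0.2607]
red [247 107  25  26 207] [258.9 119.5] [ 0.5797 -0.2392]
yel [262   7  19  16 304] [271.   14.5] [ 0.451  -0.2364]
yel [262  61  18  18 307] [270.5  69. ] [ 0.5153 -0.2304]
yel [243 103  33  35 362] [258.7 119.7] [ 0.5799 -0.2395]
blue [286   7  19  17 250] [293.9  13.4] [ 0.4469 -0.2082]
blue [285  61  19  18 335] [294.2  69.5] [ 0.5129 -0.2002]
blue [241 100  39  40 250] [262.4 119.7] [ 0.5795 -0.2345]
```

Run:
```python
from h import *
f=load('w10'); h=cv2.cvtColor(f['frame'],cv2.COLOR_RGB2HSV); H,S,V=h[...,0],h[...,1],h[...,2]
C=np.full(V.shape,'.'); C[V<70]='#'; c=(S>90)&(V>=50); C[c&((H<=8)|(H>172))]='r'; C[c&(H>=18)&(H<=32)]='y'; C[c&(H>=100)&(H<=125)]='b'
for v in range(90,150,2): print(v,''.join(C[v,228:292]))
print(''.join(C[v,228:292]))
for v in range(4,84,3): print(v,''.join(C[v,230:325]))
```

```text
90 ................................................................
92 ................................................................
94 .............................########...........................
96 .......................####################.....................
98 ..................############################..................
100 .................################################...............
102 ..............##########bbbbbb....bbbbbbb##########.............
104 ............#########bbb.yyyyyyyyyyyyyy.bbbb#########...........
106 ...........########b.yyyyyyyyyyyyyyyyyyyyy.bbb########..........
108 ..........#######b.yyyyyyy.rrrrrrrrrr.yyyyyy.bbb#######.........
110 .........#######b.yyyyy.rrrrrrrrrrrrrrrr.yyyy.bbb#######........
112 ........######bb.yyyy.rrrrrr.........rrrrryyyyybbb#######.......
114 ........######bbyyyy.rrrrr.............rrrr.yyy.bbb######.......
116 .......######bbyyyy.rrrrr...............rrrryyyy.bb#######......
118 .......######b.yyyyrrrrr.................rrr.yyy.bb#######......
120 .......######b.yyyyrrrrr.................rrr.yyy.bbb######......
1
[... 3000 characters left out ...]
.......
64 ........rrrrrrrrrrrrrrrrrr......yyyyyyyyyyyyyyyyyy.....bbbbbbbbbbbbbbbbbbb.....................
67 ........rrrrrrrrrrrrrrrrrr......yyyyyyyyyyyyyyyyyy......bbbbbbbbbbbbbbbbbb.....................
70 ........rrrrrrrrrrrrrrrrrr......yyyyyyyyyyyyyyyyyy.....bbbbbbbbbbbbbbbbbbb.....................
73 ........rrrrrrrrrrrrrrrrrr......yyyyyyyyyyyyyyyyyy.....bbbbbbbbbbbbbbbbbbb.....................
76 .........rrrrrrrrrrrrrrrrrr.....yyyyyyyyyyyyyyyyyy.....bbbbbbbbbbbbbbbbbbb.....................
79 ...............................................................................................
82 ...............................................................................................
```

Run:
```python
from h import *
f=load('w10'); P=lambda u,v,z:px2w(f,u,v,z)[:2]
B=P(294.4,14.5,.008),P(294,69.3,.008);Rd=P(246.4,14.6,.008),P(246.8,69.4,.008)
B=sum(B)/2;Rd=sum(Rd)/2; yd=(B-Rd)/np.linalg.norm(B-Rd); print(B,Rd,np.linalg.norm(B-Rd),yd)
for n,u,v,z in(('base',298.7,48,.022),('topC',302.5,25,.062),('topR',312,22,.062),('baseL',290.5,48,.022)):print(n,((P(u,v,z)-B)@yd*1000).round(1),'mm along y from blue centre')
# scene/side check
import itertools
for n in('scene','side'):
    g=grab(n,n+'10')
print(bot.sense()['t'])
for n in('scene10','side10'):
    f=load(n); h=cv2.cvtColor(f['frame'],cv2.COLOR_RGB2HSV);H,S,V=h[...,0],h[...,1],h[...,2]
    C=np.full(V.shape,'.'); C[V<55]='#'; c=(S>80)&(V>=40); C[c&((H<=8)|(H>172))]='r'; C[c&(H>=15)&(H<=34)]='y'; C[c&(H>=100)&(H<=125)]='b'
    u,v=map(int,w2px(f,[.515,-.225,.03]))
    for r in range(v-24,v+22): print(''.join(C[r,u-30:u+36]))
```

```text
[ 0.48039896 -0.20396565] [ 0.48626689 -0.2636579 ] 0.05997996997102893 [-0.09783164  0.99520298]
base 3.7 mm along y from blue centre
topC 1.4 mm along y from blue centre
topR 11.5 mm along y from blue centre
baseL -6.3 mm along y from blue centre
39.4917
######............................................................
######............................................................
######............................................................
######............................................................
#####.............................................................
###...............................................................
.#................................................................
..................................................................
..................................................................
..................................................................
..................................................................
..................................................................
.......................................
[... 4620 characters left out ...]
........bbbbbb................
...........................bbbbb............bbbbbb................
............................................bbbbbb................
............................................bbbbb.................
..................................................................
..................................................................
..................................................................
..................................................................
..................................................................
..................................................................
..................................................................
```

The scene and side views agree with the wrist view. The ring sits evenly with blue visible under it, and the marker is within about 1.5–4 mm of the blue patch centre. The arm is clear, so I'm handing in.

```bash
python3 -c "
from station import bot
print(bot.hand_in())"
```

```text
the job is handed in; nothing more can be done
None
```

Job handed in at about 39.5 s: the front ring (the large one) was laid flat, regrasped by its outer edge and lowered onto the blue step (about 1–1.5 mm off-centre; it looks level), and the marker was left within about 4 mm of the blue patch centre; on the first grasp the fingers slipped off the ring's top, but it stayed standing.

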